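# Check a volumetric flask over the light pad and stand it on the balance

## Task

Get the glass flask with the blue stopper ready for weighing: lift it by its neck out of the carrier, stand it near the middle of the light pad and let go, then take it again by its round body, tip it to about 45 degrees over the pad and keep it still for a good second to look for residue, and bring it upright again there. Then stand it in the middle of the balance pan and let go. It is thin glass: grip it as lightly as the gripper can, never tip it by the neck, do not drop it or bang it down, lean on the balance or knock anything, and leave all else standing where it is.

Things in the scene. Friction and masses are not known exactly. Their poses are not given: they have to be found in the camera images.
- flask: 50 ml volumetric flask, clear thin glass, BLUE stopper, 50 to 100 g, 152 high. Origin: centre of underside; z up its axis; round, so yaw is free. Flat foot 36 across; body 50 across, straight-sided from 10 to 42 above the underside, coning in to the neck at 69; neck 13 across up to 138; stopper 20 across. A grip of over 35 N a side or a knock of over 30 N breaks it
- flask_body (a point): a point on the flask's axis in the middle of its round body, 28 above the underside
- carrier: grey divided open carrier, 140 x 140 x 45 high, fixed, with a compartment 62.5 square for each of four flasks (2 x 2, centres 67.5 apart); walls and dividers 5 thick, inner floor 5 above the bench. Origin: centre of its underside; x and y along its sides. It stands on either side of the light pad, the balance on the other
- flask_white: bystander in the carrier: the same flask with a white stopper
- flask_green: bystander in the carrier: the same flask with a green stopper
- flask_amber: bystander in the carrier: the same flask in amber glass with a red stopper
- lightpad: flat white LED light pad, 210 (x) x 170 (y), 12 high, lit field 180 x 140, fixed on the bench. Origin: centre of its underside
- pad_centre (a point): centre of the light pad's top, 12 above the bench
- balance: white precision balance, fixed: housing 180 wide (y), from 140 in front (-x, towards the robot) to 85 behind the pan's centre, 57 high, display strip in front up to 66 high; round steel pan 116 across, its top 72 above the bench. Origin: on the bench under the pan's centre
- pan_centre (a point): centre of the top of the balance pan, 72 above the bench
- bottle_amber: bystander: amber bottle with orange cap, 56 across, 105 high; origin under its centre
- bottle_clear: bystander: clear bottle with blue screw cap, 56 across, 105 high; origin under its centre
- beaker: bystander: small empty glass beaker, 55 across, 70 high; origin under its centre
- vial_rack: bystander: blue rack of capped vials, 70 (x) x 125 (y), 49 high; origin under its centre
- tip_box: bystander: clear box with yellow lid, 87 (x) x 124 (y), 61 high; origin under its centre
Mind the look-alikes: they are no part of the job. Leave any yellow look-alike of the flask alone.

How it is judged:
By the outcome, as a careful person would: the job done as asked, in the order asked, and still so for the second after the job is handed in, with the robot touching nothing.
It also fails if it takes over 72 s, if anything falls off the work surface, if the arm or the gripper's body presses on something with over 40 N, if the wrist force passes 120 N, or if a joint passes its speed limit or range.

## Robot

A 6-joint arm with a two-finger parallel gripper is mounted at the origin on the work surface. World frame = base frame: x ahead of the robot, y to its left, z up, the work surface at z = 0. Lengths are in m, angles in degrees, forces in N, time in s.
With the tool pointing down it reaches from about 0.3 to 0.75 m from the base axis. Payload 8.5 kg.
Tool frame: the origin (TCP) lies midway between the tips of the shut fingers; the grasp point (between the pads) lies 19 mm behind it; z points along the fingers, y is the line along which they close (so a half turn about z gives the same grasp; the last joint's range is limited). The gripper opens to 85 mm and grips with 20 to 120 N. Pads are 22 mm wide; open, the fingers measure 114 mm over their backs; the gripper's body (76 mm by 85 mm) begins 54 mm behind the grasp point. The pads swing forward as they close: fully open they stand 13 mm farther back than shut.
Start: joints at [-82.752, 21.807, 74.336, -0, 83.858, -12.336], TCP at [0.184, -0.518, 0.231] pointing down, gripper open.
Joint ranges: [-178.18, 178.18], [-50.72, 133.34], [12.68, 142.11], [-81.47, 261.47], [9.98, 163.14], [-165.26, 165.26]. Speed limits (degrees/s): [136.94, 136.94, 180, 180, 180, 180].

## Interface

Orientations are given as a 3x3 rotation matrix whose columns are the frame's x, y, z axes.
In Python, from rig import env gives the robot as it stands. The module is installed in compiled form; this text tells all that it offers.
- The arm moves only by the tool jog_arm, never from a script. Its argument "targets" is a list of rows, each a list of 6 numbers: the shift along the tool's x, y, z in cm, then the turn, a rotation vector about the tool's x, y, z in degrees. A call has 1 to 8 rows; each row is the pose to reach, as a shift and turn from the pose commanded when the call began, along the tool's axes at that moment; what a row does not reach only later rows make up. A row lasts 1/12 s, in which the tool goes at most 41.7 mm and 7.16 degrees, less where a joint would pass 70% of its speed; a pose out of reach is approached as far as the arm can. A call with a gripper value outside its range is refused whole. "hand" is the opening, from 0 (shut) to 1 (fully open), set as the call begins (left out, the last holds). The fingers move at their own pace and stop on an object; "newtons" is the grip in N (left out, the last holds). Time passes only in rows, so rows that repeat a pose let the fingers close. It gives the time, the measured TCP pose, the force, the opening and the grip force at its end, in the units of the state.
- env.observe(): the state, without advancing time (a new reading comes with each control period).
- env.get_image(name): name is "scene" or "top"; returns a dict with "frame" (384x512x3 uint8, red, green, blue), "depth" (384x512 float32, m along the optical axis (not along the pixel's ray), 0 where there is no reading), "fovy" (degrees; the focal length in pixels is half the picture's height over the tangent of half this angle, whatever the lens; pixels are square), "cx", "cy" (the principal point, pixels), "k1" (the pictures are not rectified: a ray, as slopes to the right and down, at radius r is drawn at 1 + k1 r^2 times it, then the intrinsics apply), "cam_to_world" (4x4, takes a point from camera to world coordinates). Camera axes: x right, y down, z forward; pixel columns grow to the right and rows downward; lengths in m; the calibration is good to about 2 mm. A picture is of the moment at which its call begins.
- env.close_job(): hands the job in; it is judged then, once.
Trained networks look in the newest picture that a camera, given by its name, has taken for a name from the list of things; names that differ only in an ending like _2 or _b are one class to them, and where a whole thing is asked for, a point or a joint stands for the part that bears it (a point fixed in the world has none). Each returns a list of dicts, best first, with "score" (0 to 1); they miss things now and then, are a little off and sometimes report something else, mostly with a low value. They report only what shows in the picture. A call takes as long as a camera call. They do not tell look-alikes from the thing itself.
- env.regions_of(camera, target): "pixels" (384x512 bool, what is visible of it) and "point" ([row, column] in pixels, amid what is visible of it).
The state is a dict: "time_s": time; "q": joint angles; "qvel": joint speeds; "joint_efforts": joint torques, N m; "position": TCP position; "tool_rot": TCP orientation; "ft_force": force on the tool from outside, world axes, zero at the start; "wrist_torque": the same for the moment, N m; "grip_width": finger opening in m; "gripper_force": force on a finger pad.
Only numpy, scipy, OpenCV 4.12 (cv2) and the standard library are available. Lean on these libraries where they do the work, as an engineer would, in place of code of your own. Each camera call takes 0.05 s, during which the arm holds its last target. There are 200 camera calls.

## Working session

There is one attempt and no reset: what is moved stays moved. The work goes in short steps, Python scripts to look and compute and a tool call to move; the robot and the scene stay as the last step left them, time stands still between calls to the robot, and variables do not carry over. Pictures are saved under pics/ and viewed, at most 10 in all, crops included, and the job is handed in when it is done.

Besides the shell and the picture viewer there is one more tool, called after ">>>" by a JSON object that holds its "fn" and its "kwargs". jog_arm: Moves the arm, as the interface text tells. Its arguments: {"type":"object","properties":{"targets":{"type":"array","items":{"type":"array","items":{"type":"number"}}},"hand":{"type":"number"},"newtons":{"type":"number"}},"required":["targets"]}

```bash
mkdir -p pics; cat > h.py <<'E'
import numpy as np, cv2
from rig import env
def snap(n,name):
    d=env.get_image(n); cv2.imwrite(f'pics/{name}.png',d['frame'][:,:,::-1]); return d
def K(d):
    f=d['frame'].shape[0]/2/np.tan(np.radians(d['fovy'])/2)
    return np.array([[f,0,d['cx']],[0,f,d['cy']],[0,0,1.]])
def slopes(d,rc):
    p=np.array([[rc[1],rc[0]]],float)
    return cv2.undistortPoints(p[None],K(d),np.array([d['k1'],0,0,0.]))[0,0]
def ray(d,rc):
    s=slopes(d,rc);T=np.array(d['cam_to_world']); return T[:3,3],T[:3,:3]@np.array([s[0],s[1],1])
def atz(d,rc,z):
    o,v=ray(d,rc); return o+v*(z-o[2])/v[2]
def tri(r):
    A=0;b=0
    for o,v in r:
        v=v/np.linalg.norm(v);P=np.eye(3)-np.outer(v,v);A=A+P;b=b+P@o
    x=np.linalg.solve(A,b); return x
def proj(d,X):
    T=np.linalg.inv(np.array(d['cam_to_world']));p=T[:3,:3]@np.array(X)+T[:3,3]
    s=p[:2]/p[2];s=s*(1+d['k1']*(s@s));k=K(d);return [k[1,1]*s[1]+k[1,2],k[0,0]*s[0]+k[0,2]]
def cloud(d):
    h,w=d['depth'].shape;u,v=np.meshgrid(np.arange(w),np.arange(h))
    p=cv2.undistortPoints(np.stack([u,v],-1).reshape(1,-1,2).astype(float),K(d),np.array([d['k1'],0,0,0.])).reshape(h,w,2)
    P=np.concatenate([p,np.ones((h,w,1))],-1)*d['depth'][...,None]
    T=np.array(d['cam_to_world']);return P@T[:3,:3].T+T[:3,3]
E
cat > a.py <<'E'
from h import *
np.set_printoptions(precision=4,suppress=True)
S=snap('scene','s0');T=snap('top','t0')
cv2.imwrite('pics/both.png',cv2.resize(np.hstack([S['frame'],T['frame']])[:,:,::-1],(800,300)))
for n,d in(('scene',S),('top',T)):
    C=cloud(d);print(n,d['fovy'],d['k1'],np.array(d['cam_to_world'])[:3])
    for t in ['flask','flask_white','flask_green','flask_amber','carrier','lightpad','balance','bottle_amber','bottle_clear','beaker','vial_rack','tip_box']:
        for r in env.regions_of(n,t)[:5]:
            m=r['pixels']&(d['depth']>0);P=C[m]
            ys,xs=np.nonzero(r['pixels'])
            print(t,round(r['score'],2),np.round(r['point']),'bbox',ys.min(),ys.max(),xs.min(),xs.max(),m.sum(),*(np.percentile(P,[3,50,97],axis=0).round(3).tolist() if len(P) else []))
s=env.observe();print(s)
E
python3 a.py
```

```text
scene 50.73800364579321 -0.033230378965978004 [[ 0.612   0.6458 -0.4566  1.1562]
 [ 0.7909 -0.5015  0.3507 -0.5077]
 [-0.0025 -0.5757 -0.8176  1.1088]]
flask 0.93 [270. 163.] bbox 250 281 153 173 347 [0.596, -0.448, 0.017] [0.612, -0.427, 0.053] [0.627, -0.406, 0.151]
flask 0.61 [257. 130.] bbox 237 268 118 142 365 [0.503, -0.5, 0.019] [0.522, -0.48, 0.055] [0.539, -0.46, 0.152]
flask 0.58 [236. 158.] bbox 214 246 148 168 310 [0.495, -0.404, 0.027] [0.508, -0.384, 0.06] [0.523, -0.364, 0.157]
flask_white 0.85 [222. 176.] bbox 200 233 168 186 322 [0.49, -0.338, 0.028] [0.505, -0.318, 0.061] [0.522, -0.295, 0.156]
flask_green 0.73 [223. 141.] bbox 199 231 136 152 212 [0.427, -0.408, 0.029] [0.441, -0.39, 0.062] [0.457, -0.381, 0.157]
flask_green 0.67 [205. 161.] bbox 184 219 155 172 291 [0.332, -0.34, 0.002] [0.436, -0.321, 0.062] [0.454, -0.299, 0.157]
flask_amber 0.76 [219. 143.] bbox 198 231 135 152 246 [0.426, -0.408, 0.027] [0.44, -0.39, 0.065] [0.457, -0.379, 0.157]
carrier 0.63 [136. 254.] bbox 121 150 247 263 402 [0.348, 0.062, 0.007] [0.377, 0.077, 0.066] [0.391, 0.106, 0.107]
[... 3697 characters left out ...]
182, 0.066]
tip_box 0.74 [184. 229.] bbox 148 212 205 256 3130 [0.509, -0.058, 0.007] [0.605, 0.016, 0.012] [0.704, 0.091, 0.017]
{'time_s': 1.3, 'q': array([-82.7484,  21.8071,  74.3379,   0.0001,  83.86  , -12.3352]), 'qvel': array([ 0.0574,  0.0119, -0.0369,  0.101 , -0.0498, -0.0353]), 'joint_efforts': array([  0.0001, -44.8324, -23.1463,  -0.0001,   0.0005,  -0.    ]), 'position': array([ 0.1844, -0.5181,  0.2313]), 'tool_rot': array([[ 0.9421,  0.3352, -0.    ],
       [ 0.3352, -0.9421,  0.0001],
       [ 0.    , -0.0001, -1.    ]]), 'ft_force': array([-0.2965, -0.215 ,  0.1205]), 'wrist_torque': array([0.0135, 0.0096, 0.0119]), 'gripper_force': 0.0, 'grip_width': 0.08545549863359367}
```

View pics/s0.png

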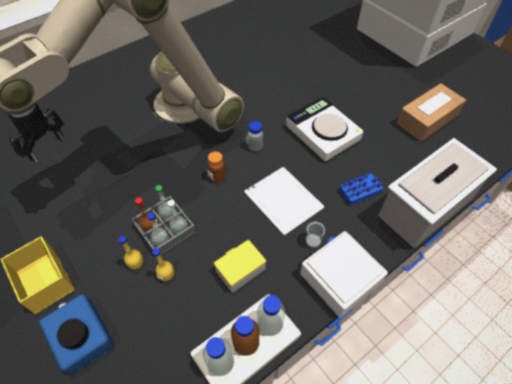

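View pics/t0.png

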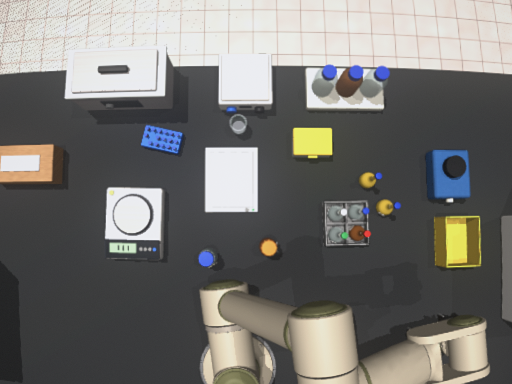

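Scene: the carrier is around (220,163), with a blue stopper near (216,151), white near (199,170), green near (189,158) and red near (201,138). Blue-stoppered candidates: scene (270,163) and (257,130) are yellow look-alikes outside the carrier; scene (236,158), which is top (212,354), is clear glass inside the carrier and fits. I'll confirm this in a crop and triangulate.

```bash
cat > b.py <<'E'
from h import *
np.set_printoptions(precision=4,suppress=True)
S=snap('scene','s1');T=snap('top','t1')
a=cv2.resize(S['frame'][175:265,110:200],(540,540),interpolation=cv2.INTER_CUBIC)
a=a[:,:400] if 0 else a
b=cv2.resize(T['frame'][190:255,315:400],(400,306),interpolation=cv2.INTER_CUBIC)
im=np.zeros((540,800,3),np.uint8);im[:400,:400]=cv2.resize(a,(400,400));im[:306,400:]=b
cv2.imwrite('pics/crop.png',im[:,:,::-1])
def blob(d,box,col):
    r0,r1,c0,c1=box;hsv=cv2.cvtColor(d['frame'],cv2.COLOR_RGB2HSV)
    lo,hi={'blue':((108,150,60),(130,255,255)),'green':((45,120,60),(85,255,255)),'red':((0,180,100),(5,255,255))}[col]
    m=cv2.inRange(hsv,lo,hi);q=np.zeros_like(m);q[r0:r1,c0:c1]=m[r0:r1,c0:c1]
    y,x=np.nonzero(q);return (y.mean(),x.mean()),len(y)
for col,bs,bt in(('blue',(205,225,142,160),(203,220,355,373)),('green',(180,196,150,166),(228,243,338,352)),('red',(195,208,132,145),(226,242,362,374))):
    try:
        p,n=blob(S,bs,col);q,k=blob(T,bt,col)
        r=[ray(S,p),ray(T,q)];X=tri(r);print(col,p,n,q,k,X,'S@.148',atz(S,p,.148),'T@.148',atz(T,q,.148))
    except Exception as e: print(col,e)
# flat corners of pad/balance, in both views
for n,d in(('scene',S),('top',T)):
    for t,z in(('lightpad',.012),('balance',.06),('carrier',.045)):
        R=env.regions_of(n,t)
        if not R: continue
        m=R[0]['pixels'].astype(np.uint8)
        c=max(cv2.findContours(m,0,2)[0],key=cv2.contourArea)
        P=np.array([atz(d,(p[0][1],p[0][0]),z)[:2] for p in c]).astype(np.float32)
        print(n,t,cv2.minAreaRect(P*1000))
    g=cv2.cvtColor(d['frame'],cv2.COLOR_RGB2GRAY)
    R=env.regions_of(n,'balance')[0];ys,xs=np.nonzero(R['pixels'])
    C=cloud(d);P=C[R['pixels']];P=P[P[:,2]>0.0685];print(n,'pan pts',len(P),np.percentile(P,[2,50,98],axis=0),P[(P[:,0]>np.median(P[:,0])-.06)].mean(0))
for n,d in(('scene',S),('top',T)):
    for X in([.475,.31,.072],[.61,.014,.012]):print(n,X,proj(d,X))
E
python3 b.py
```

```text
blue (np.float64(215.69230769230768), np.float64(150.89743589743588)) 39 (np.float64(210.41935483870967), np.float64(365.4516129032258)) 31 [ 0.4999 -0.3812  0.1542] S@.148 [ 0.4959 -0.3802  0.148 ] T@.148 [ 0.5    -0.3832  0.148 ]
green (np.float64(188.0), np.float64(158.4102564102564)) 39 (np.float64(235.19354838709677), np.float64(343.7741935483871)) 31 [ 0.4284 -0.3162  0.1525] S@.148 [ 0.4248 -0.3156  0.148 ] T@.148 [ 0.4285 -0.3169  0.148 ]
red (np.float64(200.94594594594594), np.float64(138.67567567567568)) 37 (np.float64(233.34375), np.float64(366.375)) 32 [ 0.4328 -0.3838  0.1513] S@.148 [ 0.4301 -0.3836  0.148 ] T@.148 [ 0.4328 -0.3845  0.148 ]
scene lightpad ((613.1886596679688, 12.9898681640625), (214.8595733642578, 173.5552520751953), 0.42272648215293884)
scene balance ((481.6487731933594, 309.41143798828125), (214.43435668945312, 251.25193786621094), 88.6679458618164)
scene carrier ((355.6874084472656, 93.76654815673828), (56.922096252441406, 136.2121124267578), 51.878013610839844)
scene pan pts 589 [[0.4439 0.2648 0.0687]
 [0.4995 0.3213 0.0719]
 [0.5539 0.3756 0.0774]] [0.5101 0.3081 0.0899]
top lightpad ((608.4290771484375, 17.21051025390625), (163.86753845214844, 211.4346923828125), 89.58699798583984)
top carrier ((464.4683837890625, -344.9402160644531), (137.71383666992188, 146.9013214111328), 0.7645507454872131)Traceback (most recent call last):
  File "b.py", line 29, in <module>
    R=env.regions_of(n,'balance')[0];ys,xs=np.nonzero(R['pixels'])
      ~~~~~~~~~~~~~~~~~~~~~~~~~~~^^^
IndexError: list index out of range
```

View pics/crop.png

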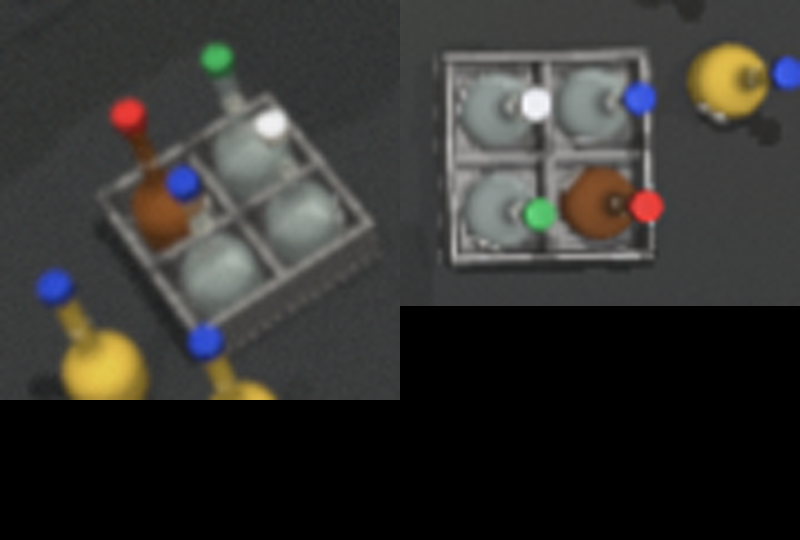

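The crop shows the clear, blue-stoppered flask in the +x/-y compartment: stopper at scene (216,151) and top (210,365). The two yellow ones stand outside the carrier. Next I measure the pan and the pad.

```bash
cat > c.py <<'E'
from h import *
np.set_printoptions(precision=4,suppress=True)
for n in('scene','top'):
    d=env.get_image(n);C=cloud(d);z=C[...,2]
    m=(np.abs(C[...,0]-.48)<.12)&(np.abs(C[...,1]-.315)<.1)&(z>.068)&(z<.085)
    m=cv2.morphologyEx(m.astype(np.uint8),cv2.MORPH_OPEN,np.ones((3,3)))
    c=max(cv2.findContours(m,0,2)[0],key=cv2.contourArea)
    P=np.array([atz(d,(p[0][1],p[0][0]),.072)[:2] for p in c]).astype(np.float32)
    print(n,'pan ellipse',cv2.fitEllipse(P*1000),'circ',cv2.minEnclosingCircle(P*1000),np.median(z[m>0]))
    V=d['frame'].min(-1)
    m=((np.abs(C[...,0]-.61)<.13)&(np.abs(C[...,1]-.015)<.11)&(V>150)).astype(np.uint8)
    m=cv2.morphologyEx(m,cv2.MORPH_OPEN,np.ones((5,5)))
    c=max(cv2.findContours(m,0,2)[0],key=cv2.contourArea)
    P=np.array([atz(d,(p[0][1],p[0][0]),.012)[:2] for p in c]).astype(np.float32)
    print(n,'pad',cv2.minAreaRect(P*1000),np.median(z[m>0]))
    for t in('flask','flask_white','flask_green','flask_amber'):
        for r in env.regions_of(n,t)[:3]: print(t,np.round(r['score'],2),np.round(r['point']),atz(d,r['point'],.04)[:2])
    for t in('bottle_clear','bottle_amber'):
        q=(np.abs(z-.105)<.006)&(np.abs(C[...,0]-.38)<.06)&(np.abs(C[...,1]-(.08 if 'cl' in t else -.1))<.06)
        print(t,C[q].mean(0),q.sum())
E
python3 c.py
```

```text
scene pan ellipse ((496.2744445800781, 323.2402038574219), (108.70263671875, 113.97740173339844), 114.62779235839844) circ ((497.0093688964844, 322.20098876953125), 58.86994934082031) 0.07192030746090528
scene pad ((610.435302734375, 15.255287170410156), (171.60781860351562, 211.74168395996094), 89.89995574951172) 0.011237581791313622
flask 0.94 [259. 131.] [ 0.518 -0.486]
flask 0.93 [268. 161.] [ 0.5943 -0.4304]
flask 0.74 [235. 159.] [ 0.4991 -0.3801]
flask_white 0.77 [222. 175.] [ 0.4869 -0.3184]
flask_white 0.34 [128. 324.] [0.4748 0.32  ]
flask_white 0.25 [235. 314.] [ 0.7826 -0.0117]
flask_green 0.6 [205. 164.] [ 0.4117 -0.3141]
flask_amber 0.74 [219. 141.] [ 0.415 -0.396]
flask_amber 0.58 [128. 323.] [0.4751 0.3162]
flask_amber 0.41 [228. 164.] [ 0.4863 -0.3546]
bottle_clear [0.3643 0.0873 0.1042] 111
bottle_amber [ 0.3955 -0.0999  0.1036] 128
top pan ellipse ((495.0323181152344, 324.4075622558594), (107.857421875, 112.99019622802734), 178.18959045410156) circ ((497.21282958984375, 323.0735168457031), 59.42731475830078) 0.07290440560658773
top pad ((610.0283813476562, 16.486114501953125), (169.27769470214844, 208.06906127929688), 89.68363189697266) 0.012052813931388795
flask 0.75 [179. 369.] [ 0.6052 -0.4285]
flask 0.53 [206. 384.] [ 0.5162 -0.4743]
flask 0.51 [212. 358.] [ 0.5001 -0.3885]
flask_white 0.67 [213. 336.] [ 0.4962 -0.3157]
flask_white 0.58 [142. 160.] [0.7284 0.2432]
flask_green 0.8 [234. 338.] [ 0.4311 -0.3239]
flask_amber 0.6 [232. 358.] [ 0.4359 -0.3858]
bottle_clear [0.3624 0.088  0.1054] 183
bottle_amber [ 0.3936 -0.0981  0.1058] 169
```

>>> {"fn": "jog_arm", "kwargs": {"targets": [[3,-0.2,0,0,0,0],[7,-0.5,0,0,0,0],[11,-0.7,0,0,0,0],[15,-1,0,0,0,0],[19,-1.2,0,0,0,0],[23,-1.5,0,0,0,0],[27,-1.8,0,0,0,0],[30.5,-2,0,0,0,0]], "hand": 0.45, "newtons": 20}}

```text
time_s: 2.97
position: [0.4671, -0.3955, 0.2314]
tool_rot: [[0.942, 0.336, 0.0], [0.336, -0.942, 0.0], [0.0, 0.0, -1.0]]
ft_force: [0.5, -0.6, -0.2]
grip_width: 0.0382
gripper_force: 0.0
```

>>> {"fn": "jog_arm", "kwargs": {"targets": [[2,-0.1,0,0,0,0],[3.3,-0.2,0,0,0,0],[3.8,-0.25,0,0,0,0],[3.8,-0.25,0,0,0,0],[3.8,-0.25,0,0,0,0]]}}

```text
time_s: 3.38
position: [0.4991, -0.3826, 0.2313]
tool_rot: [[0.942, 0.334, -0.0], [0.334, -0.942, -0.0], [-0.0, -0.0, -1.0]]
ft_force: [0.5, 0.8, -0.1]
grip_width: 0.0386
gripper_force: 0.0
```

```bash
cat > d.py <<'E'
from h import *
import json
np.set_printoptions(precision=4,suppress=True)
s=env.observe();p=np.array(s['position']);R=np.array(s['tool_rot'])
print(s['time_s'],p,s['q'],s['grip_width'],s['ft_force'],s['gripper_force']);print(R)
open('log.txt','a').write(json.dumps([list(map(float,s['q'])),p.tolist(),R.tolist()])+'\n')
print('to flask (tool cm)',R.T@(np.array([.4995,-.382,.099])-p)*100)
E
python3 d.py
```

```text
3.3833 [ 0.4991 -0.3826  0.2313] [-48.2336  29.9533  60.6402  -0.0202  89.4161  22.2327] 0.03855864373403094 [ 0.4632  0.7559 -0.1265] 0.0
[[ 0.9424  0.3344 -0.0004]
 [ 0.3344 -0.9424 -0.0001]
 [-0.0004 -0.     -1.    ]]
to flask (tool cm) [ 0.0624 -0.0454 13.2333]
```

>>> {"fn": "jog_arm", "kwargs": {"targets": [[0,0,2,0,0,0],[0,0,4,0,0,0],[0,0,6,0,0,0],[0,0,8,0,0,0],[0,0,10,0,0,0],[0,0,11.5,0,0,0],[0,0,12.7,0,0,0],[0,0,13.2,0,0,0]]}}

```text
time_s: 4.05
position: [0.4982, -0.3825, 0.0978]
tool_rot: [[0.943, 0.333, -0.002], [0.333, -0.943, 0.002], [-0.001, -0.003, -1.0]]
ft_force: [-0.2, 0.7, -0.6]
grip_width: 0.0383
gripper_force: 0.0
```

```bash
python3 d.py; python3 -c "
from h import *
d=env.get_image('scene');e=env.get_image('top')
im=np.hstack([cv2.resize(d['frame'][165:265,100:200],(400,400),interpolation=2),cv2.resize(e['frame'][175:265,310:400],(400,400),interpolation=2)])
cv2.imwrite('pics/g1.png',im[:,:,::-1])"
```

```text
4.05 [ 0.4982 -0.3825  0.0978] [-48.2948  36.2024  72.1546  -0.0128  71.8031  22.2408] 0.03832762741681224 [-0.1955  0.6976 -0.6021] 0.0
[[ 0.9428  0.3333 -0.002 ]
 [ 0.3333 -0.9428  0.0019]
 [-0.0013 -0.0025 -1.    ]]
to flask (tool cm) [ 0.141  -0.0055 -0.1234]
```

View pics/g1.png

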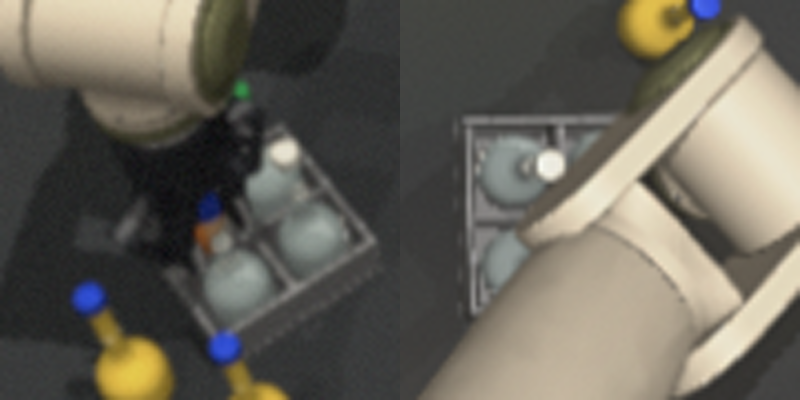

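The blue stopper sits between the open fingers at crop (208,208), and nothing else is touched. Closing at 20 N.

>>> {"fn": "jog_arm", "kwargs": {"targets": [[0,0,0,0,0,0],[0,0,0,0,0,0],[0,0,0,0,0,0],[0,0,0,0,0,0],[0,0,0,0,0,0],[0,0,0,0,0,0]], "hand": 0, "newtons": 20}}

```text
time_s: 4.65
position: [0.5003, -0.3823, 0.1003]
tool_rot: [[0.942, 0.335, 0.001], [0.335, -0.942, -0.001], [0.001, 0.002, -1.0]]
ft_force: [-1.1, -0.1, 5.6]
grip_width: 0.0151
gripper_force: 19.3
```

>>> {"fn": "jog_arm", "kwargs": {"targets": [[0,0,-0.5,0,0,0],[0,0,-1,0,0,0],[0,0,-2,0,0,0],[0,0,-3.5,0,0,0],[0,0,-5,0,0,0],[0,0,-7,0,0,0],[0,0,-9,0,0,0],[0,0,-11,0,0,0]]}}

```text
time_s: 5.32
position: [0.4998, -0.3819, 0.211]
tool_rot: [[0.942, 0.335, 0.0], [0.335, -0.942, -0.0], [0.0, 0.0, -1.0]]
ft_force: [0.8, -0.5, -0.4]
grip_width: 0.015
gripper_force: 19.8
```

>>> {"fn": "jog_arm", "kwargs": {"targets": [[0,0,-2,0,0,0],[0,0,-4,0,0,0],[0,0,-6,0,0,0],[0,0,-8,0,0,0],[0,0,-9,0,0,0],[0,0,-9,0,0,0],[0,0,-9,0,0,0]]}}

```text
time_s: 5.9
position: [0.4999, -0.3819, 0.2997]
tool_rot: [[0.942, 0.335, 0.0], [0.335, -0.942, -0.0], [0.0, 0.001, -1.0]]
ft_force: [0.3, -0.1, -0.7]
grip_width: 0.0154
gripper_force: 19.8
```

```bash
python3 d.py; python3 -c "
from h import *
s=env.observe();R=np.array(s['tool_rot']);p=np.array(s['position'])
print('to pad',R.T@(np.array([.61,.016,p[2]])-p)*100)
for n in('scene',):
  d=snap(n,'g2')"
```

```text
5.9 [ 0.4999 -0.3819  0.2997] [-48.1438  28.3522  52.4478   0.0006  99.1639  22.2713] 0.015408784009707046 [ 0.2613 -0.0774 -0.6559] 19.84634220600128
[[ 0.9421  0.3352  0.0004]
 [ 0.3352 -0.9421 -0.0005]
 [ 0.0002  0.0006 -1.    ]]
to flask (tool cm) [-0.0443 -0.0129 20.0683]
to pad [ 2.37125621e+01 -3.37946189e+01 -1.36846488e-02]
```

View pics/g2.png

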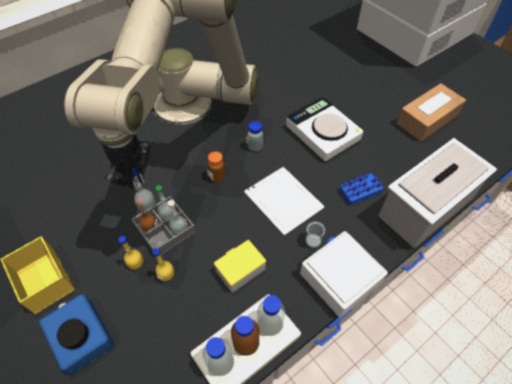

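The flask hangs upright from the gripper at (197,145) and the rest is in place. Carrying it to the pad.

>>> {"fn": "jog_arm", "kwargs": {"targets": [[0.6,-0.9,0,0,0,0],[2,-2.9,0,0,0,0],[3.8,-5.4,0,0,0,0],[5.7,-8.1,0,0,0,0],[7.8,-11.1,0,0,0,0],[10,-14.2,0,0,0,0],[12.1,-17.2,0,0,0,0],[14.2,-20.2,0,0,0,0]]}}

```text
time_s: 6.62
position: [0.5659, -0.1414, 0.2986]
tool_rot: [[0.942, 0.335, -0.001], [0.335, -0.942, 0.001], [-0.001, -0.001, -1.0]]
ft_force: [0.7, 0.2, -0.7]
grip_width: 0.0149
gripper_force: 19.8
```

>>> {"fn": "jog_arm", "kwargs": {"targets": [[2.1,-3,0,0,0,0],[4,-5.7,0,0,0,0],[5.8,-8.2,0,0,0,0],[7.3,-10.4,0,0,0,0],[8.5,-12.1,0,0,0,0],[9.2,-13.1,0,0,0,0],[9.5,-13.6,0,0,0,0],[9.5,-13.6,0,0,0,0]]}}

```text
time_s: 7.28
position: [0.6098, 0.0168, 0.2988]
tool_rot: [[0.942, 0.336, -0.001], [0.336, -0.942, 0.0], [-0.001, -0.001, -1.0]]
ft_force: [0.5, 0.2, -0.1]
grip_width: 0.0152
gripper_force: 19.8
```

>>> {"fn": "jog_arm", "kwargs": {"targets": [[0,0,2,0,0,0],[0,0,5,0,0,0],[0,0,8,0,0,0],[0,0,11,0,0,0],[0,0,13.5,0,0,0],[0,0,15.5,0,0,0],[0,0,17,0,0,0],[0,0,17,0,0,0]]}}

```text
time_s: 7.95
position: [0.6082, 0.0147, 0.1261]
tool_rot: [[0.943, 0.334, -0.006], [0.334, -0.943, 0.001], [-0.006, -0.003, -1.0]]
ft_force: [-0.7, 0.7, -0.5]
grip_width: 0.0153
gripper_force: 19.8
```

```bash
python3 d.py; python3 -c "
from h import *
s=env.observe();R=np.array(s['tool_rot']);p=np.array(s['position'])
print('to pad',R.T@(np.array([.61,.016,p[2]])-p)*100)
for n in('scene','top'):
  d=env.get_image(n);C=cloud(d)
  m=(np.abs(C[...,0]-.61)<.04)&(np.abs(C[...,1]-.016)<.04)&(C[...,2]>.0)&(C[...,2]<.1);P=C[m]
  print(n,[(round(a,3),((P[:,2]>a)&(P[:,2]<=a+.005)).sum()) for a in np.arange(0,.1,.005)])"
```

```text
7.95 [0.6082 0.0147 0.1261] [-9.743  32.8258 73.5772 -0.016  73.9591 60.7764] 0.015293586830356351 [-0.7352  0.7027 -0.4896] 19.839414954185486
[[ 0.9427  0.3336 -0.0063]
 [ 0.3336 -0.9427  0.0008]
 [-0.0056 -0.0029 -1.    ]]
to flask (tool cm) [-23.4673  33.7804   2.7434]
to pad [ 0.21014914 -0.06210368 -0.00100918]
scene [(np.float64(0.0), np.int64(1)), (np.float64(0.005), np.int64(76)), (np.float64(0.01), np.int64(228)), (np.float64(0.015), np.int64(27)), (np.float64(0.02), np.int64(0)), (np.float64(0.025), np.int64(0)), (np.float64(0.03), np.int64(1)), (np.float64(0.035), np.int64(5)), (np.float64(0.04), np.int64(5)), (np.float64(0.045), np.int64(11)), (np.float64(0.05), np.int64(17)), (np.float64(0.055), np.int64(11)), (np.float64(0.06), np.int64(13)), (np.float64(0.065), np.int64(20)), (np.float64(0.07), np.int64(28)), (np.float64(0.075), np.int64(24)), (np.float64(0.08), np.int64(28)), (np.float64(0.085), np.int64(28)), (np.float64(0.09), np.int64(23)), (np.float64(0.095), np.int64(11))]
top [(np.float64(0.0), np.int64(2)), (np.float64(0.005), np.int64(31)), (np.float64(0.01), np.int64(75)), (np.float64(0.015), np.int64(27)), (np.float64(0.02), np.int64(1)), (np.float64(0.025), np.int64(0)), (np.float64(0.03), np.int64(0)), (np.float64(0.035), np.int64(0)), (np.float64(0.04), np.int64(0)), (np.float64(0.045), np.int64(0)), (np.float64(0.05), np.int64(1)), (np.float64(0.055), np.int64(3)), (np.float64(0.06), np.int64(2)), (np.float64(0.065), np.int64(5)), (np.float64(0.07), np.int64(7)), (np.float64(0.075), np.int64(9)), (np.float64(0.08), np.int64(3)), (np.float64(0.085), np.int64(3)), (np.float64(0.09), np.int64(2)), (np.float64(0.095), np.int64(0))]
```

>>> {"fn": "jog_arm", "kwargs": {"targets": [[0,0,0.4,0,0,0],[0,0,0.8,0,0,0],[0,0,1.2,0,0,0],[0,0,1.5,0,0,0],[0,0,1.7,0,0,0],[0,0,1.8,0,0,0],[0,0,1.9,0,0,0],[0,0,2,0,0,0]]}}

```text
time_s: 8.72
position: [0.6101, 0.0159, 0.1093]
tool_rot: [[0.942, 0.335, 0.0], [0.335, -0.942, -0.0], [0.0, 0.0, -1.0]]
ft_force: [-0.2, -1.3, -0.5]
grip_width: 0.0153
gripper_force: 19.8
```

>>> {"fn": "jog_arm", "kwargs": {"targets": [[0,0,0.05,0,0,0],[0,0,0.1,0,0,0],[0,0,0.15,0,0,0],[0,0,0.15,0,0,0]]}}

```text
time_s: 9.05
position: [0.61, 0.0159, 0.1078]
tool_rot: [[0.942, 0.335, -0.0], [0.335, -0.942, 0.0], [-0.0, -0.0, -1.0]]
ft_force: [-0.3, -0.5, -0.8]
grip_width: 0.0149
gripper_force: 19.8
```

>>> {"fn": "jog_arm", "kwargs": {"targets": [[0,0,0.05,0,0,0],[0,0,0.1,0,0,0],[0,0,0.1,0,0,0]]}}

```text
time_s: 9.3
position: [0.6103, 0.0159, 0.1074]
tool_rot: [[0.942, 0.335, 0.001], [0.335, -0.942, -0.0], [0.001, 0.001, -1.0]]
ft_force: [-0.8, -0.0, 3.7]
grip_width: 0.0151
gripper_force: 19.5
```

>>> {"fn": "jog_arm", "kwargs": {"targets": [[0,0,0.05,0,0,0],[0,0,0.1,0,0,0],[0,0,0.1,0,0,0]]}}

```text
time_s: 9.55
position: [0.6108, 0.0159, 0.1073]
tool_rot: [[0.942, 0.335, 0.003], [0.335, -0.942, -0.0], [0.003, 0.001, -1.0]]
ft_force: [-0.9, 0.1, 8.8]
grip_width: 0.0152
gripper_force: 19.4
```

>>> {"fn": "jog_arm", "kwargs": {"targets": [[0,0,-0.1,0,0,0],[0,0,-0.1,0,0,0]]}}

```text
time_s: 9.72
position: [0.6102, 0.0158, 0.1074]
tool_rot: [[0.942, 0.335, 0.001], [0.335, -0.942, -0.0], [0.001, 0.001, -1.0]]
ft_force: [-0.2, 1.0, 5.8]
grip_width: 0.0148
gripper_force: 19.7
```

>>> {"fn": "jog_arm", "kwargs": {"targets": [[0,0,0,0,0,0],[0,0,0,0,0,0],[0,0,0,0,0,0],[0,0,0,0,0,0],[0,0,0,0,0,0],[0,0,0,0,0,0]], "hand": 0.5}}

```text
time_s: 10.22
position: [0.6099, 0.0159, 0.1067]
tool_rot: [[0.942, 0.335, -0.0], [0.335, -0.942, 0.0], [-0.0, -0.0, -1.0]]
ft_force: [0.1, 0.2, 0.9]
grip_width: 0.0425
gripper_force: 0.0
```

>>> {"fn": "jog_arm", "kwargs": {"targets": [[0,0,-1,0,0,0],[0,0,-2.5,0,0,0],[0,0,-4.5,0,0,0],[0,0,-7,0,0,0],[0,0,-9.5,0,0,0],[0,0,-12,0,0,0],[0,0,-13,0,0,0],[0,0,-13,0,0,0]]}}

```text
time_s: 10.88
position: [0.6107, 0.0158, 0.2397]
tool_rot: [[0.942, 0.335, 0.005], [0.335, -0.942, -0.001], [0.005, 0.003, -1.0]]
ft_force: [0.1, -0.2, -0.3]
grip_width: 0.0423
gripper_force: 0.0
```

```bash
python3 d.py; cat > fit.py <<'E'
import json,numpy as np
from scipy.optimize import least_squares
from scipy.spatial.transform import Rotation as Ro
def fk(q,p):
    h,a,off,L1,e,L2,Lt=p; r=np.radians
    q1,q2,q3,q4,q5,q6=q
    R=Ro.from_euler('z',q1,degrees=True)
    P=R.apply([a,off,h])
    R2=R*Ro.from_euler('y',q2,degrees=True); P=P+R2.apply([0,0,L1])
    R3=R2*Ro.from_euler('y',q3,degrees=True); P=P+R3.apply([e,0,L2])  # forearm along z
    Rw=R3*Ro.from_euler('z',q4,degrees=True)*Ro.from_euler('y',q5,degrees=True)
    T=Rw*Ro.from_euler('z',q6,degrees=True)
    return P+T.apply([0,0,Lt]),T.as_matrix(),P
D=[json.loads(l) for l in open('log.txt')]
if __name__=='__main__':
    D.append([[-82.752,21.807,74.336,0,83.858,-12.336],[.184,-.518,.231],None])
    f=lambda p:np.concatenate([fk(q,p)[0]-x for q,x,_ in D]+[.05*(p-[.3,0,.1,.4,0,.4,.2])*.01])
    s=least_squares(f,[.3,0,.1,.4,0,.4,.2]);print(s.x.round(4));print((f(s.x)[:-7].reshape(-1,3)*1000).round(1))
    q,x,R=D[-2];print(fk(q,s.x)[1].round(3),np.round(R,3))
    np.save('p.npy',s.x)
E
python3 fit.py; python3 - <<'E'
from h import *
np.set_printoptions(precision=4,suppress=True)
d=snap('scene','g3')
hsv=cv2.cvtColor(d['frame'],cv2.COLOR_RGB2HSV)
print(proj(d,[.61,.016,.155]),proj(d,[.61,.016,.04]))
m=cv2.inRange(hsv,(108,150,60),(130,255,255));q=np.zeros_like(m);q[130:200,240:310]=m[130:200,240:310]
y,x=np.nonzero(q);print(y.mean(),x.mean(),len(y))if len(y) else 0
if len(y): print(atz(d,(y.mean(),x.mean()),.157))
for n in('scene','top'):
  if n=='top': d=env.get_image(n)
  for r in env.regions_of(n,'flask')[:5]: print(n,np.round(r['score'],2),r['point'],atz(d,r['point'],.045))
E
```

```text
10.8833 [0.6107 0.0158 0.2397] [-9.6071 27.6268 63.3183 -0.0011 88.7463 60.8073] 0.04227023147428189 [ 0.11   -0.1559 -0.2802] 0.0
[[ 0.9421  0.3352  0.0053]
 [ 0.3352 -0.9421 -0.0009]
 [ 0.0047  0.0026 -1.    ]]
to flask (tool cm) [-23.8773  33.7133  14.0467]
[ 1.259e-01 -1.000e-04  1.174e-01  5.373e-01  1.032e-01  3.508e-01
  2.534e-01]
[[-0.1 -0.  -0.1]
 [-0.1 -0.  -0.1]
 [-0.  -0.  -0.1]
 [-0.  -0.  -0.1]
 [-0.1 -0.  -0.1]
 [ 0.3 -0.1  0.3]]
[[-0.335  0.942  0.005]
 [ 0.942  0.335 -0.001]
 [-0.003  0.005 -1.   ]] [[ 0.942  0.335  0.005]
 [ 0.335 -0.942 -0.001]
 [ 0.005  0.003 -1.   ]]
[np.float64(171.1810250096094), np.float64(285.7373349534182)] [np.float64(193.2806162803034), np.float64(283.85243446200076)]
150.88 271.34 50
[0.5222 0.0312 0.157 ]
scene 0.82 [194.1, 285.2] [0.6177 0.0149 0.045 ]
scene 0.7 [258.2, 130.5] [ 0.517 -0.485  0.045]
scene 0.55 [269.9, 164.8] [ 0.6099 -0.4245  0.045 ]
top 0.8 [179.0, 366.2] [ 0.6037 -0.4172  0.045 ]
top 0.67 [208.9, 384.1] [ 0.5073 -0.4735  0.045 ]
top 0.47 [181.1, 231.3] [0.5991 0.0136 0.045 ]
```

View pics/g3.png

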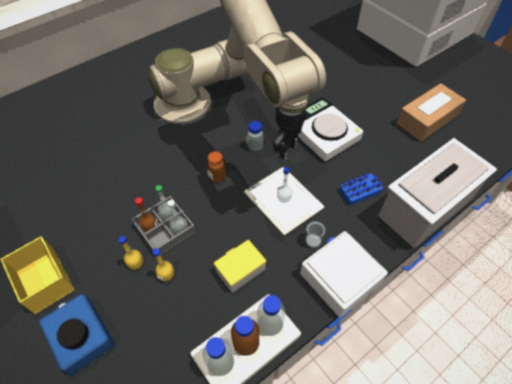

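The flask stands on the pad at scene (193,285), stopper at (171,285), and everything else is in place. Next, a tilted body grasp from the right, clear of the two bottles. I'll plan with a fitted arm model and start with a tilt that refines the fit.

```bash
cat > plan.py <<'E'
from fit import *
from h import env
np.set_printoptions(precision=4,suppress=True)
RZ=Ro.from_euler('z',90,degrees=True).as_matrix()
LO=[-178.18,-50.72,12.68,-81.47,9.98,-165.26];HI=[178.18,133.34,142.11,261.47,163.14,165.26]
prm=np.load('p.npy')
def FK(q): P,R,W=fk(q,prm); return P,R@RZ,W
def IK(p,R,q0):
    def f(q):
        P,T,_=FK(q); return np.concatenate([(P-p)*10,Ro.from_matrix(R.T@T).as_rotvec(),1e-5*(q-q0)])
    s=least_squares(f,np.clip(q0,np.array(LO)+.1,np.array(HI)-.1),bounds=(LO,HI),x_scale=30.); return s.x,np.abs(f(s.x)[:6]).max()
def rot(th,ph,s=-1):
    t,f=np.radians([th,ph]);z=np.array([np.cos(t)*np.cos(f),np.cos(t)*np.sin(f),-np.sin(t)])
    y=s*np.array([-np.sin(f),np.cos(f),0]);return np.stack([np.cross(y,z),y,z],1)
def rows(p0,R0,p1,R1):
    v=Ro.from_matrix(R0.T@R1).as_rotvec(degrees=True);return np.round(np.r_[R0.T@(np.array(p1)-p0)*100,v],2)
def grasp(c,R,back=0): return np.array(c)+R[:,2]*(.019-back)
E
cat > e.py <<'E'
from plan import *
import plan
s=env.observe();q0=np.array(s['q'])
for dh in(0,.08):
  plan.prm=np.load('p.npy')+np.array([dh,0,0,0,0,0,dh])
  for ph in(30,60,75,90,-60,-90):
   for th in (30,):
    R=rot(th,ph,-1 if ph>0 else 1)
    if ph<0: R=rot(th,ph,1)
    q=q0
    for nm,c,b,t in(('pre',[.61,.016,.041],.12,th),('grasp',[.61,.016,.041],0,th),('lift',[.61,.016,.16],0,th),('tilt',[.61,.016,.16],0,th+45),('pan',[.4965,.323,.101],0,th)):
        Rt=rot(t,ph,-1 if ph>0 else 1);q,e=IK(grasp(c,Rt,b),Rt,q);P,_,W=FK(q);print(dh,ph,nm,round(e,4),q.round(0),'wrist',W.round(3))
E
python3 e.py
```

```text
0 30 pre 0.0 [-40.  33. 121.  93.  55. -59.] wrist [ 0.344 -0.137  0.218]
0 30 grasp 0.0 [-27.  43. 111. 106.  49. -61.] wrist [ 0.434 -0.085  0.158]
0 30 lift 0.0 [-27.  28. 107.  89.  46. -36.] wrist [ 0.434 -0.085  0.277]
0 30 tilt 0.0 [-14.  28.  82.  12.  60.  41.] wrist [ 0.557 -0.014  0.386]
0 30 pan 0.0 [ 17.  33. 118. 159.  33. -79.] wrist [0.321 0.221 0.218]
0 60 pre 0.0 [-42.  39.  97.  61.  76. -46.] wrist [ 0.457 -0.25   0.218]
0 60 grasp 0.0 [-30.  46.  96.  70.  67. -48.] wrist [ 0.509 -0.16   0.158]
0 60 lift 0.0 [-30.  34.  93.  65.  73. -33.] wrist [ 0.509 -0.16   0.277]
0 60 tilt 0.0 [-15.  30.  78.  16.  69.  10.] wrist [ 0.58  -0.037  0.386]
0 60 pan 0.0 [  4.  34. 113. 101.  47. -52.] wrist [0.395 0.147 0.218]
0 75 pre 0.0 [-39.  44.  83.  52.  89. -44.] wrist [ 0.531 -0.28   0.218]
0 75 grasp 0.0 [-29.  49.  87.  59.  78. -46.] wrist [ 0.557 -0.18   0.158]
0 75 lift 0.0 [-29.  38.  84.  57.  85. -34.] wrist [ 0.557 -0.18   0.277]
0 75 tilt 0.0 [-15.  31.  76.  16.  74.  -5.] wrist [ 0.594 -0.043  0.386]
0 75 pan 0.0 [  1.  36. 107.  82.  57. -46.] wrist [0.444 
[... 2719 characters left out ...]
2 0.342 0.258]
0.08 -60 grasp 0.0173 [ 15.  50.  95. -81.  58.  48.] wrist [0.48  0.253 0.201]
0.08 -60 lift 0.0 [ 15.  38.  94. -75.  60.  34.] wrist [0.474 0.252 0.317]
0.08 -60 tilt 0.0 [ -3.  29.  79. -14.  64. -28.] wrist [0.569 0.086 0.464]
0.08 -60 pan 0.0 [ 47.  52.  72. -56.  86.  37.] wrist [0.36  0.559 0.258]
0.08 -90 pre 0.0 [ 23.  56.  60. -53.  95.  34.] wrist [0.61  0.392 0.258]
0.08 -90 grasp 0.0 [ 15.  57.  71. -57.  83.  40.] wrist [0.61  0.288 0.198]
0.08 -90 lift 0.0 [ 15.  48.  69. -57.  89.  31.] wrist [0.61  0.288 0.317]
0.08 -90 tilt 0.0 [ -2.  33.  72. -16.  75.   2.] wrist [0.61  0.097 0.464]
0.08 -90 pan 0.0 [ 41.  61.  48. -45. 112.  40.] wrist [0.496 0.595 0.258]
```

```bash
cat > f.py <<'E'
from plan import *
s=env.observe();p0=np.array(s['position']);R0=np.array(s['tool_rot'])
R1=rot(30,75,-1);pre=grasp([.61,.016,.041],R1,.14);M=pre+[0,-.02,.13]
print(M,pre)
print('A->M',rows(p0,R0,M,R1),'M->pre',rows(M,R1,pre,R1)); 
q=np.array(s['q'])
sl=Ro.from_rotvec(np.outer(np.linspace(0,1,9),Ro.from_matrix(R0.T@R1).as_rotvec()))
for i,t in enumerate(np.linspace(0,1,9)):
    Rt=R0@sl[i].as_matrix();p=p0+(M-p0)*t;q,e=IK(p,Rt,q);print(q.round(0),p.round(3),Rt[:,2].round(2),e.round(4))
E
python3 f.py
```

```text
[ 0.5829 -0.1052  0.2315] [ 0.5829 -0.0852  0.1015]
A->M [ -6.56  10.53   0.36  28.79  55.18 -50.2 ] M->pre [-10.29  -0.52   8.17   0.     0.     0.  ]
[-10.  28.  64.  -0.  89.  61.] [0.609 0.016 0.235] [-0.  0. -1.] 0.0
[-14.  25.  68.   7.  83.  49.] [0.606 0.001 0.235] [ 0.08  0.1  -0.99] 0.0
[-19.  24.  72.  15.  80.  37.] [ 0.603 -0.014  0.234] [ 0.16  0.22 -0.96] 0.0
[-24.  23.  75.  23.  79.  23.] [ 0.599 -0.03   0.234] [ 0.21  0.33 -0.92] 0.0
[-29.  24.  77.  31.  80.  10.] [ 0.596 -0.045  0.233] [ 0.25  0.44 -0.86] 0.0
[-33.  25.  78.  38.  84.  -2.] [ 0.593 -0.06   0.233] [ 0.28  0.56 -0.78] 0.0
[-37.  28.  78.  44.  89. -13.] [ 0.59  -0.075  0.232] [ 0.28  0.66 -0.7 ] 0.0
[-40.  31.  76.  49.  95. -22.] [ 0.586 -0.09   0.232] [ 0.26  0.75 -0.6 ] 0.0
[-42.  34.  74.  52. 102. -30.] [ 0.583 -0.105  0.232] [ 0.22  0.84 -0.5 ] 0.0
```

>>> {"fn": "jog_arm", "kwargs": {"targets": [[-0.8,1.3,0,1.8,3.5,-3.1],[-1.6,2.6,0.1,3.6,6.9,-6.3],[-2.5,3.9,0.1,5.4,10.4,-9.4],[-3.3,5.2,0.2,7.2,13.8,-12.6],[-4.1,6.6,0.2,9,17.2,-15.7],[-4.9,7.9,0.3,10.8,20.7,-18.8],[-5.7,9.2,0.3,12.6,24.2,-22],[-6.6,10.5,0.4,14.4,27.6,-25.1]], "hand": 1}}

```text
time_s: 11.75
position: [0.5824, -0.1057, 0.2319]
tool_rot: [[0.633, 0.73, 0.257], [0.592, -0.67, 0.448], [0.499, -0.131, -0.856]]
ft_force: [0.8, -0.0, 0.8]
grip_width: 0.0854
gripper_force: 0.0
```

>>> {"fn": "jog_arm", "kwargs": {"targets": [[0,0,0,1.8,3.5,-3.1],[0,0,0,3.6,6.9,-6.3],[0,0,0,5.4,10.4,-9.4],[0,0,0,7.2,13.8,-12.6],[0,0,0,9,17.2,-15.7],[0,0,0,11.5,22.1,-20.1],[0,0,0,14.4,27.6,-25.1],[0,0,0,14.4,27.6,-25.1]]}}

```text
time_s: 12.42
position: [0.5827, -0.1061, 0.2297]
tool_rot: [[0.129, 0.966, 0.224], [0.477, -0.258, 0.84], [0.869, -0.001, -0.495]]
ft_force: [-0.5, 0.3, -1.2]
grip_width: 0.0854
gripper_force: 0.0
```

>>> {"fn": "jog_arm", "kwargs": {"targets": [[0,0,0,0,0,0],[0,0,0,0,0,0]]}}

```text
time_s: 12.58
position: [0.583, -0.105, 0.2324]
tool_rot: [[0.13, 0.965, 0.226], [0.484, -0.261, 0.835], [0.865, 0.001, -0.501]]
ft_force: [0.2, 0.6, -0.2]
grip_width: 0.0856
gripper_force: 0.0
```

```bash
python3 d.py; sed -i '/D.append/d' fit.py; sed -i 's/D\[-2\]/D[-1]/' fit.py; python3 fit.py; cat > g.py <<'E'
from plan import *
s=env.observe();p0=np.array(s['position']);R0=np.array(s['tool_rot']);q=np.array(s['q'])
R1=rot(30,75,-1)
for n,b in(('pre',.14),('mid',.08),('grasp',0)):
    g=grasp([.61,.016,.041],R1,b);q,e=IK(g,R1,q);print(n,g,rows(p0,R0,g,R1),q.round(0),FK(q)[2])
E
python3 g.py; python3 - <<'E'
from h import *
np.set_printoptions(precision=4,suppress=True)
S=env.get_image('scene')
for n in('scene','top'):
    d=S if n=='scene' else env.get_image('top')
    hsv=cv2.cvtColor(d['frame'],cv2.COLOR_RGB2HSV);r,c=map(int,proj(d,[.61,.016,.157]))
    m=cv2.inRange(hsv,(105,120,60),(130,255,255));q=np.zeros_like(m);q[r-8:r+9,c-8:c+9]=m[r-8:r+9,c-8:c+9]
    y,x=np.nonzero(q)
    if len(y): print(n,len(y),(r,c),(y.mean(),x.mean()),atz(d,(y.mean(),x.mean()),.157)); 
    if n=='scene' and len(y): A=ray(d,(y.mean(),x.mean()))
    if n=='top' and len(y): print(tri([A,ray(d,(y.mean(),x.mean()))]))
    for t in env.regions_of(n,'flask')[:4]:print(t['score'],t['point'],atz(d,t['point'],.05))
E
```

```text
12.5833 [ 0.583  -0.105   0.2324] [-42.3971  34.5705  74.2993  51.9377 102.302  -30.6475] 0.0855895931432137 [ 0.2241  0.5771 -0.2408] 0.0
[[ 0.1297  0.9655  0.2259]
 [ 0.484  -0.2605  0.8354]
 [ 0.8654  0.001  -0.5011]]
to flask (tool cm) [-26.0375  -0.8581 -18.3447]
[0.1301 0.     0.1175 0.5371 0.103  0.3508 0.2575]
[[-0.  0.  0.]
 [-0.  0.  0.]
 [-0.  0.  0.]
 [ 0. -0. -0.]
 [ 0. -0. -0.]
 [-0.  0. -0.]]
[[-0.965  0.13   0.226]
 [ 0.261  0.484  0.835]
 [-0.001  0.865 -0.501]] [[ 0.13   0.965  0.226]
 [ 0.484 -0.261  0.835]
 [ 0.865  0.001 -0.501]]
pre [ 0.5829 -0.0852  0.1015] [-10.38  -0.54   8.21   0.12   0.07  -0.  ] [-41.  44.  82.  51.  91. -43.] [ 0.5252 -0.3006  0.2303]
mid [ 0.5963 -0.035   0.0715] [-10.37  -0.55  14.21   0.12   0.07  -0.  ] [-36.  45.  85.  54.  85. -45.] [ 0.5386 -0.2504  0.2003]
grasp [0.6143 0.0319 0.0315] [-10.36  -0.57  22.21   0.12   0.07  -0.  ] [-30.  49.  87.  59.  78. -47.] [ 0.5565 -0.1835  0.1603]
scene 33 (170, 285) (np.float64(169.42424242424244), np.float64(286.42424242424244)) [0.6073 0.0208 0.157 ]
0.8 [256.5, 132.5] [ 0.5187 -0.478   0.05  ]
0.58 [189.4, 282.7] [0.6011 0.018  0.05  ]
0.41 [232.5, 158.6] [ 0.4953 -0.378   0.05  ]
top 31 (173, 228) (np.float64(173.58064516129033), np.float64(228.5483870967742)) [0.6094 0.0169 0.157 ]
[0.6094 0.0174 0.1616]
0.72 [181.0, 228.3] [0.5989 0.0229 0.05  ]
0.68 [205.9, 389.2] [ 0.5165 -0.489   0.05  ]
```

>>> {"fn": "jog_arm", "kwargs": {"targets": [[-1,0,0.8,0,0,0],[-2.5,-0.1,2,0,0,0],[-4.2,-0.2,3.4,0,0,0],[-6,-0.3,4.8,0,0,0],[-7.8,-0.4,6.2,0,0,0],[-9.2,-0.5,7.3,0,0,0],[-10,-0.6,8,0,0,0],[-10.2,-0.6,8.2,0,0,0]]}}

```text
time_s: 13.45
position: [0.5822, -0.0835, 0.1017]
tool_rot: [[0.129, 0.966, 0.224], [0.482, -0.258, 0.837], [0.867, 0.0, -0.499]]
ft_force: [-0.1, -0.3, -1.0]
grip_width: 0.0857
gripper_force: 0.0
```

>>> {"fn": "jog_arm", "kwargs": {"targets": [[0,0,0.5,0,0,0],[0,0,1.5,0,0,0],[0,0,2.8,0,0,0],[0,0,4.2,0,0,0],[0,0,5.2,0,0,0],[0,0,5.8,0,0,0],[0,0,6,0,0,0],[0,0,6,0,0,0]]}}

```text
time_s: 14.12
position: [0.5963, -0.0335, 0.0734]
tool_rot: [[0.126, 0.966, 0.225], [0.483, -0.258, 0.837], [0.866, 0.003, -0.499]]
ft_force: [-0.4, -1.3, -0.0]
grip_width: 0.0852
gripper_force: 0.0
```

```bash
python3 d.py; cat > g2.py <<'E'
from plan import *
s=env.observe();p0=np.array(s['position']);R0=np.array(s['tool_rot'])
R1=rot(30,75,-1);g=grasp([.6098,.0163,.043],R1,-.005);print(rows(p0,R0,g,R1))
E
python3 g2.py;python3 -c "
from h import *
d=env.get_image('scene');e=env.get_image('top')
im=np.hstack([cv2.resize(d['frame'][125:245,220:340],(400,400),interpolation=2),cv2.resize(e['frame'][125:235,180:290],(400,400),interpolation=2)])
cv2.imwrite('pics/g4.png',im[:,:,::-1])"
```

```text
14.1167 [ 0.5963 -0.0335  0.0734] [-36.2392  45.2724  85.226   54.1756  85.0657 -44.828 ] 0.0852467324869718 [-0.3751 -1.294  -0.012 ] 0.0
[[ 0.1263  0.9662  0.2249]
 [ 0.4831 -0.2579  0.8368]
 [ 0.8664  0.0029 -0.4993]]
to flask (tool cm) [-15.837   -0.3613 -32.6182]
[-0.06  0.01  8.39  0.04 -0.05  0.17]
```

View pics/g4.png

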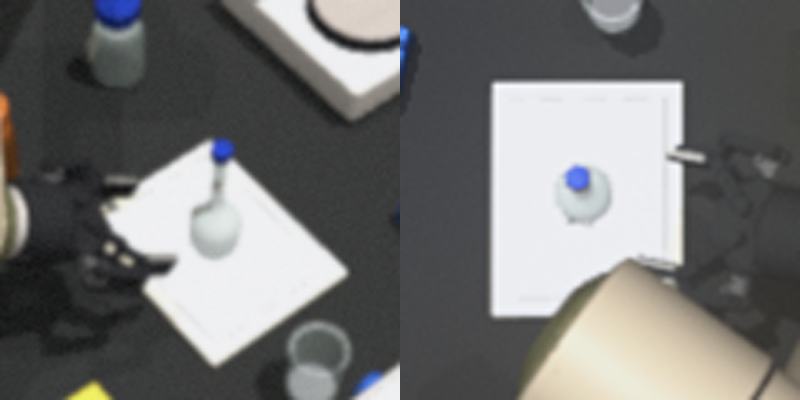

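The open fingers straddle the flask's line, with the flask at crop (215,230). Advancing and closing.

>>> {"fn": "jog_arm", "kwargs": {"targets": [[0,0,1,0,0,0],[0,0,2.3,0,0,0],[0,0,3.8,0,0,0],[0,0,5.3,0,0,0],[0,0,6.7,0,0,0],[0,0,7.7,0,0,0],[0,0,8.2,0,0,0],[0,0,8.4,0,0,0]]}}

```text
time_s: 14.88
position: [0.6152, 0.0373, 0.031]
tool_rot: [[0.127, 0.966, 0.224], [0.483, -0.258, 0.837], [0.866, 0.002, -0.499]]
ft_force: [-0.1, 0.8, -0.6]
grip_width: 0.0856
gripper_force: 0.0
```

>>> {"fn": "jog_arm", "kwargs": {"targets": [[0,0,0,0,0,0],[0,0,0,0,0,0],[0,0,0,0,0,0]]}}

```text
time_s: 15.13
position: [0.6155, 0.0356, 0.0318]
tool_rot: [[0.126, 0.966, 0.227], [0.483, -0.259, 0.836], [0.866, 0.004, -0.5]]
ft_force: [0.6, -0.3, 0.4]
grip_width: 0.0852
gripper_force: 0.0
```

>>> {"fn": "jog_arm", "kwargs": {"targets": [[0,0,0,0,0,0],[0,0,0,0,0,0],[0,0,0,0,0,0],[0,0,0,0,0,0],[0,0,0,0,0,0],[0,0,0,0,0,0],[0,0,0,0,0,0]], "hand": 0, "newtons": 20}}

```text
time_s: 15.72
position: [0.6154, 0.036, 0.0318]
tool_rot: [[0.126, 0.966, 0.226], [0.483, -0.259, 0.836], [0.866, 0.004, -0.499]]
ft_force: [1.1, -2.0, 3.3]
grip_width: 0.0492
gripper_force: 22.5
```

>>> {"fn": "jog_arm", "kwargs": {"targets": [[0.2,0,-0.1,0,0,0],[0.5,0,-0.3,0,0,0],[1.2,0,-0.7,0,0,0],[2.4,0,-1.4,0,0,0],[4,0,-2.3,0,0,0],[5.6,0,-3.2,0,0,0],[7.2,0,-4.2,0,0,0],[8.3,0,-4.8,0,0,0]]}}

```text
time_s: 16.38
position: [0.6151, 0.036, 0.1303]
tool_rot: [[0.124, 0.966, 0.227], [0.484, -0.259, 0.836], [0.866, 0.006, -0.5]]
ft_force: [-0.3, -0.4, 0.3]
grip_width: 0.0492
gripper_force: 22.4
```

>>> {"fn": "jog_arm", "kwargs": {"targets": [[0.4,0,-0.2,0,0,0],[0.5,0,-0.3,0,0,0],[0.5,0,-0.3,0,0,0]]}}

```text
time_s: 16.63
position: [0.6148, 0.036, 0.1332]
tool_rot: [[0.127, 0.966, 0.226], [0.483, -0.259, 0.836], [0.866, 0.003, -0.5]]
ft_force: [0.4, -0.8, -0.3]
grip_width: 0.0493
gripper_force: 22.4
```

```bash
python3 d.py; python3 -c "
from plan import *
s=env.observe();q=np.array(s['q']);p=np.array(s['position']);R0=np.array(s['tool_rot'])
g=p-R0[:,2]*.024
for a in(10,25,35,45):
  R=R0@Ro.from_euler('y',-a,degrees=True).as_matrix();q,e=IK(g+R[:,2]*.024,R,q);print(a,q.round(0),e.round(4),R[:,2])
from h import *
snap('scene','g5')
d=cv2.imread('pics/g5.png');cv2.imwrite('pics/g5c.png',cv2.resize(d[60:260,180:380],(600,600),interpolation=2))"
```

```text
16.6333 [0.6148 0.036  0.1332] [-29.4454  39.4605  84.8764  57.5463  84.0031 -36.6543] 0.04925019894319682 [ 0.4298 -0.7797 -0.3212] 22.406551936514916
[[ 0.1267  0.966   0.2255]
 [ 0.4833 -0.2586  0.8364]
 [ 0.8662  0.0031 -0.4996]]
to flask (tool cm) [-24.6265  -0.3308 -35.8547]
10 [-27.  37.  84.  50.  79. -31.] 0.0 [ 0.2001  0.7397 -0.6424]
25 [-23.  34.  81.  36.  74. -21.] 0.0 [ 0.1509  0.5538 -0.8189]
35 [-19.  33.  79.  26.  72. -13.] 0.0 [ 0.1121  0.4079 -0.9061]
45 [-15.  32.  77.  16.  71.  -6.] 0.0 [ 0.0699  0.2497 -0.9658]
```

View pics/g5c.png

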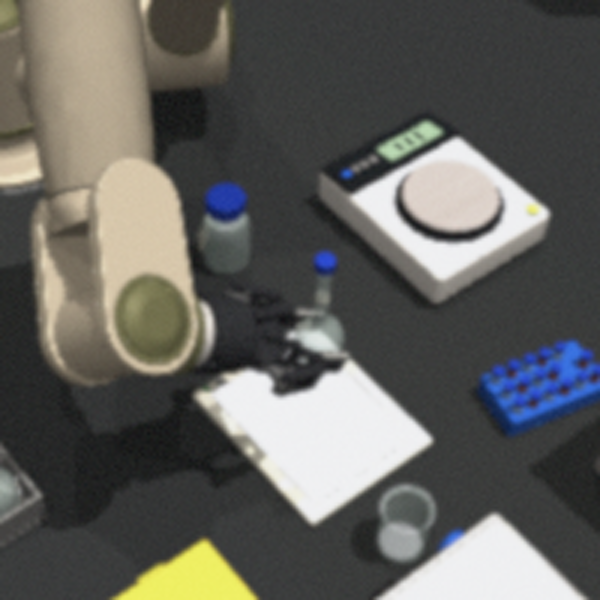

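The flask is held upright by its body: stopper at crop (325,262), body at (320,330). Tipping 45° and holding.

>>> {"fn": "jog_arm", "kwargs": {"targets": [[0,0,0,0,-1,0],[-0.1,0,0,0,-3,0],[-0.2,0,0,0,-6,0],[-0.4,0,0,0,-10,0],[-0.6,0,-0.1,0,-14,0],[-0.7,0,-0.1,0,-18,0],[-0.9,0,-0.2,0,-22,0],[-1.1,0,-0.2,0,-26,0]]}}

```text
time_s: 17.35
position: [0.613, 0.0287, 0.1243]
tool_rot: [[0.214, 0.966, 0.147], [0.803, -0.259, 0.537], [0.556, 0.003, -0.831]]
ft_force: [0.4, 0.1, -0.9]
grip_width: 0.0491
gripper_force: 22.4
```

>>> {"fn": "jog_arm", "kwargs": {"targets": [[-0.2,0,0,0,-4,0],[-0.3,0,0,0,-8,0],[-0.5,0,-0.1,0,-12,0],[-0.6,0,-0.1,0,-15,0],[-0.7,0,-0.1,0,-17.5,0],[-0.8,0,-0.1,0,-19,0],[-0.8,0,-0.1,0,-19,0],[-0.8,0,-0.1,0,-19,0]]}}

```text
time_s: 18.02
position: [0.611, 0.0224, 0.1206]
tool_rot: [[0.249, 0.966, 0.069], [0.933, -0.258, 0.251], [0.26, 0.002, -0.966]]
ft_force: [-0.0, 0.7, -0.9]
grip_width: 0.0495
gripper_force: 22.4
```

```bash
python3 d.py; python3 - <<'E'
from h import *
r=[];
for n in('scene','top'):
    d=snap(n,'tilt_'+n)
    hsv=cv2.cvtColor(d['frame'],cv2.COLOR_RGB2HSV)
    X=np.array([.613,.018,.143]);s=X+.118*np.array([.183,.683,.707]);r0,c0=map(int,proj(d,s))
    m=cv2.inRange(hsv,(105,120,60),(130,255,255));q=np.zeros_like(m);q[r0-14:r0+15,c0-14:c0+15]=m[r0-14:r0+15,c0-14:c0+15]
    y,x=np.nonzero(q);print(n,(r0,c0),len(y),(y.mean(),x.mean())if len(y) else '')
    if len(y): r.append(ray(d,(y.mean(),x.mean())))
if len(r)==2:
    t=tri(r);v=t-X;print(t,v,np.degrees(np.arccos(v[2]/np.linalg.norm(v))),np.linalg.norm(v))
E
```

```text
18.0167 [0.611  0.0224 0.1206] [-15.4539  32.3135  77.3014  15.9486  71.0842  -5.8039] 0.04945857462973509 [-0.0017  0.736  -0.9247] 22.380183112472878
[[ 0.2487  0.9661  0.0693]
 [ 0.9331 -0.2582  0.2505]
 [ 0.2599  0.0023 -0.9656]]
to flask (tool cm) [-41.0701  -0.3414  -8.8202]
scene (147, 314) 34 (np.float64(147.8235294117647), np.float64(312.1764705882353))
top (161, 197) 48 (np.float64(163.22916666666666), np.float64(198.75))
[0.63023793 0.09506881 0.2233479 ] [0.01723793 0.07706881 0.0803479 ] 44.50559049075739 0.11266114201959557
```

Tilt measures 44.5° from the triangulated stopper. Holding still, then going upright.

>>> {"fn": "jog_arm", "kwargs": {"targets": [[0,0,0,0,0,0],[0,0,0,0,0,0],[0,0,0,0,0,0],[0,0,0,0,0,0],[0,0,0,0,0,0],[0,0,0,0,0,0],[0,0,0,0,0,0],[0,0,0,0,0,0]]}}

```text
time_s: 18.78
position: [0.6112, 0.0221, 0.1211]
tool_rot: [[0.249, 0.966, 0.07], [0.933, -0.259, 0.25], [0.259, 0.003, -0.966]]
ft_force: [-0.3, 0.5, -0.6]
grip_width: 0.0492
gripper_force: 22.4
```

>>> {"fn": "jog_arm", "kwargs": {"targets": [[0,0,0,0,0,0],[0,0,0,0,0,0],[0,0,0,0,0,0],[0,0,0,0,0,0],[0,0,0,0,0,0],[0,0,0,0,0,0],[0,0,0,0,0,0],[0,0,0,0,0,0]]}}

```text
time_s: 19.45
position: [0.6112, 0.0221, 0.1211]
tool_rot: [[0.249, 0.966, 0.07], [0.933, -0.259, 0.25], [0.259, 0.003, -0.966]]
ft_force: [0.0, -0.1, -0.1]
grip_width: 0.0494
gripper_force: 22.4
```

>>> {"fn": "jog_arm", "kwargs": {"targets": [[0,0,0,0,1,0],[0.1,0,0,0,3,0],[0.2,0,0,0,6,0],[0.4,0,0,0,10,0],[0.6,0,-0.1,0,14,0],[0.7,0,-0.1,0,18,0],[0.9,0,-0.2,0,22,0],[1.1,0,-0.2,0,26,0]]}}

```text
time_s: 20.12
position: [0.6141, 0.0314, 0.1264]
tool_rot: [[0.192, 0.966, 0.175], [0.727, -0.26, 0.636], [0.66, 0.005, -0.752]]
ft_force: [0.5, -0.1, -1.1]
grip_width: 0.0494
gripper_force: 22.4
```

>>> {"fn": "jog_arm", "kwargs": {"targets": [[0.2,0,0,0,4,0],[0.3,0,0,0,8,0],[0.5,0,-0.1,0,12,0],[0.6,0,-0.1,0,15,0],[0.7,0,-0.1,0,17.5,0],[0.8,0,-0.1,0,19,0],[0.8,0,-0.1,0,19,0],[0.8,0,-0.1,0,19,0]]}}

```text
time_s: 20.78
position: [0.6153, 0.0368, 0.1318]
tool_rot: [[0.127, 0.966, 0.226], [0.484, -0.259, 0.836], [0.866, 0.003, -0.5]]
ft_force: [-0.1, -0.1, -0.6]
grip_width: 0.0494
gripper_force: 22.4
```

```bash
python3 d.py; cat > k.py <<'E'
from plan import *
from h import *
np.set_printoptions(precision=4,suppress=True)
s=env.observe();p0=np.array(s['position']);R0=np.array(s['tool_rot']);q=np.array(s['q'])
r=[];X=p0-R0[:,2]*.024
for n in('scene','top'):
    d=env.get_image(n);hsv=cv2.cvtColor(d['frame'],cv2.COLOR_RGB2HSV)
    r0,c0=map(int,proj(d,X+[0,0,.118]))
    m=cv2.inRange(hsv,(105,120,60),(130,255,255));w=np.zeros_like(m);w[r0-12:r0+13,c0-12:c0+13]=m[r0-12:r0+13,c0-12:c0+13]
    y,x=np.nonzero(w);print(n,(r0,c0),len(y))
    if len(y): r.append(ray(d,(y.mean(),x.mean())))
if len(r)==2:
    t=tri(r);v=t-X;print('X',X,'stopper',t,v,'tilt',np.degrees(np.arccos(v[2]/np.linalg.norm(v))))
    print('lean in tool-fwd dir deg',np.degrees(np.arctan2(v[:2]@(R0[:2,2]/np.linalg.norm(R0[:2,2])),v[2])))
R1=rot(30,75,-1)
A=p0+np.array([0,0,.09]);B=np.array([.4965,.323,0])+p0-X;B[2]=A[2]
print('up',rows(p0,R0,A,R1),'to pan',rows(A,R1,B,R1))
for f in np.linspace(0,1,6):
    q,e=IK(A+(B-A)*f,R1,q);print(q.round(0),e.round(4),FK(q)[2])
E
python3 k.py
```

```text
20.7833 [0.6153 0.0368 0.1318] [-29.3468  39.5766  84.9025  57.6003  83.8174 -36.7333] 0.04941831366753682 [-0.0686 -0.1039 -0.608 ] 22.376879535158878
[[ 0.1267  0.9659  0.2259]
 [ 0.4838 -0.259   0.836 ]
 [ 0.866   0.0033 -0.5001]]
to flask (tool cm) [-24.5711  -0.3452 -35.9884]
scene (147, 287) 53
top (168, 226) 37
X [0.6099 0.0168 0.1438] stopper [0.6102 0.0182 0.2605] [0.0003 0.0014 0.1167] tilt 0.7137668513466607
lean in tool-fwd dir deg 0.7134781726976102
up [ 7.79  0.03 -4.5   0.11  0.01  0.16] to pan [ 13.32 -18.88  23.08   0.     0.     0.  ]
[-29.  33.  80.  57.  90. -27.] 0.0 [ 0.5576 -0.1786  0.3506]
[-25.  30.  87.  59.  85. -27.] 0.0 [ 0.5349 -0.1173  0.3506]
[-19.  27.  92.  61.  80. -27.] 0.0 [ 0.5122 -0.0561  0.3506]
[-13.  25.  96.  64.  74. -26.] 0.0 [0.4895 0.0052 0.3506]
[ -6.  23.  98.  67.  68. -25.] 0.0 [0.4669 0.0664 0.3506]
[  1.  23. 100.  71.  62. -23.] 0.0 [0.4442 0.1277 0.3506]
```

>>> {"fn": "jog_arm", "kwargs": {"targets": [[0.7,0,-0.4,0,0,0],[2,0,-1.2,0,0,0],[3.6,0,-2.1,0,0,0],[4.7,0,-2.7,0,0,0],[5.2,0,-3,0,0,0]]}}

```text
time_s: 21.3
position: [0.6153, 0.0372, 0.1943]
tool_rot: [[0.123, 0.966, 0.227], [0.485, -0.258, 0.836], [0.866, 0.007, -0.5]]
ft_force: [-0.0, 0.2, -0.5]
grip_width: 0.0492
gripper_force: 22.4
```

>>> {"fn": "jog_arm", "kwargs": {"targets": [[0.4,-0.6,0.7,0,0,0],[1.1,-1.5,1.8,0,0,0],[2,-2.8,3.5,0,0,0],[3.1,-4.3,5.3,0,0,0],[4.1,-5.9,7.2,0,0,0],[5.2,-7.4,9,0,0,0],[6.3,-8.9,10.8,0,0,0],[7.3,-10.4,12.7,0,0,0]]}}

```text
time_s: 21.97
position: [0.5511, 0.2071, 0.1908]
tool_rot: [[0.128, 0.966, 0.225], [0.483, -0.259, 0.836], [0.866, 0.002, -0.5]]
ft_force: [0.3, 1.8, -1.9]
grip_width: 0.0494
gripper_force: 22.4
```

>>> {"fn": "jog_arm", "kwargs": {"targets": [[1.1,-1.5,1.8,0,0,0],[2.1,-3,3.7,0,0,0],[3.2,-4.5,5.5,0,0,0],[4.1,-5.9,7.2,0,0,0],[4.9,-7,8.5,0,0,0],[5.6,-7.9,9.7,0,0,0],[6,-8.5,10.4,0,0,0],[6,-8.5,10.4,0,0,0]]}}

```text
time_s: 22.63
position: [0.4995, 0.345, 0.1906]
tool_rot: [[0.127, 0.967, 0.223], [0.484, -0.256, 0.837], [0.866, 0.002, -0.5]]
ft_force: [-0.5, 0.2, -0.5]
grip_width: 0.0495
gripper_force: 22.4
```

>>> {"fn": "jog_arm", "kwargs": {"targets": [[0,0,0,0,0,0],[0,0,0,0,0,0]]}}

```text
time_s: 22.8
position: [0.5017, 0.3429, 0.1909]
tool_rot: [[0.127, 0.966, 0.226], [0.483, -0.259, 0.836], [0.866, 0.003, -0.5]]
ft_force: [-0.3, -0.0, -0.8]
grip_width: 0.0495
gripper_force: 22.4
```

```bash
python3 d.py; sed -i '/^R1=/,$d' k.py; cat >> k.py <<'E'
R1=rot(30,75,-1);B=np.array([.4965,.323,0])+p0-X;B[2]=p0[2]
C=B+[0,0,-.10];print('over pan',rows(p0,R0,B,R1),'down 10',rows(p0,R0,C,R1));q,e=IK(C,R1,q);print(q,e,FK(q)[2])
d=snap('scene','pan');cv2.imwrite('pics/panc.png',cv2.resize(cv2.imread('pics/pan.png')[30:200,230:400],(600,600),interpolation=2))
E
python3 k.py
```

```text
22.8 [0.5017 0.3429 0.1909] [  1.295   25.4558 102.0912  73.4468  60.0834 -28.8757] 0.049471247133422144 [-0.2545 -0.0083 -0.8049] 22.374068428980536
[[ 0.127   0.9658  0.2261]
 [ 0.4833 -0.2593  0.8362]
 [ 0.8662  0.0031 -0.4997]]
to flask (tool cm) [-43.026   18.5566 -56.0648]
scene (66, 341) 43
top (211, 104) 52
X [0.4962 0.3228 0.2029] stopper [0.4963 0.3254 0.3188] [0.     0.0026 0.1159] tilt 1.273842776617211
lean in tool-fwd dir deg 1.233632882120359
over pan [ 0.01  0.02  0.02  0.11 -0.02  0.14] down 10 [-8.65 -0.01  5.02  0.11 -0.02  0.14]
[  1.3069  36.4428 106.708   82.7818  56.9113 -46.607 ] 2.1149958126534162e-07 [0.4442 0.1277 0.2197]
```

View pics/panc.png

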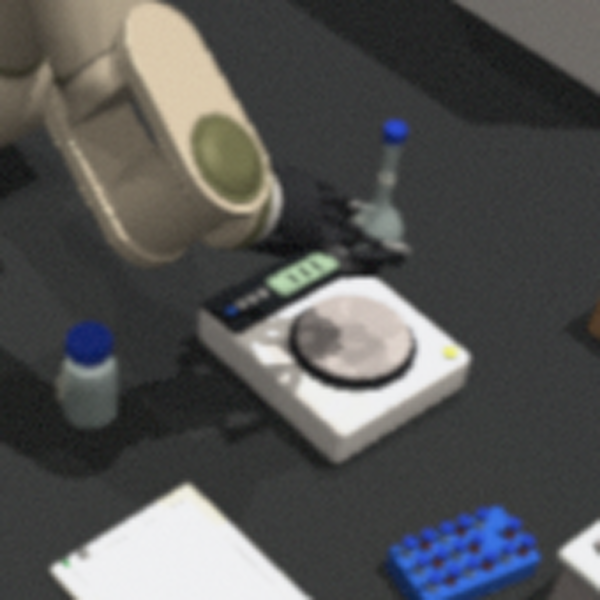

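Upright over the pan: stopper at crop (395,130), pan at (352,340). Lowering.

>>> {"fn": "jog_arm", "kwargs": {"targets": [[-0.7,0,0.4,0,0,0],[-1.7,0,1,0,0,0],[-3,0,1.7,0,0,0],[-4.3,0,2.5,0,0,0],[-5.6,0,3.2,0,0,0],[-6.6,0,3.8,0,0,0],[-7.3,0,4.2,0,0,0],[-7.7,0,4.4,0,0,0]]}}

```text
time_s: 23.62
position: [0.5018, 0.3425, 0.1014]
tool_rot: [[0.128, 0.966, 0.226], [0.483, -0.26, 0.836], [0.866, 0.002, -0.5]]
ft_force: [0.5, -0.1, -0.6]
grip_width: 0.0492
gripper_force: 22.4
```

>>> {"fn": "jog_arm", "kwargs": {"targets": [[-0.1,0,0.05,0,0,0],[-0.2,0,0.1,0,0,0],[-0.3,0,0.17,0,0,0],[-0.4,0,0.23,0,0,0],[-0.4,0,0.23,0,0,0]]}}

```text
time_s: 24.03
position: [0.5017, 0.343, 0.0981]
tool_rot: [[0.126, 0.966, 0.226], [0.483, -0.259, 0.836], [0.866, 0.004, -0.499]]
ft_force: [0.2, -0.6, -0.8]
grip_width: 0.0492
gripper_force: 22.4
```

>>> {"fn": "jog_arm", "kwargs": {"targets": [[-0.09,0,0.05,0,0,0],[-0.17,0,0.1,0,0,0],[-0.26,0,0.15,0,0,0],[-0.35,0,0.2,0,0,0],[-0.35,0,0.2,0,0,0]]}}

```text
time_s: 24.45
position: [0.5015, 0.343, 0.0937]
tool_rot: [[0.127, 0.966, 0.226], [0.483, -0.259, 0.836], [0.866, 0.003, -0.499]]
ft_force: [0.0, 0.2, -1.4]
grip_width: 0.0496
gripper_force: 22.4
```

>>> {"fn": "jog_arm", "kwargs": {"targets": [[-0.05,0,0.03,0,0,0],[-0.09,0,0.05,0,0,0],[-0.09,0,0.05,0,0,0]]}}

```text
time_s: 24.7
position: [0.5016, 0.343, 0.0927]
tool_rot: [[0.127, 0.966, 0.226], [0.483, -0.259, 0.836], [0.866, 0.003, -0.499]]
ft_force: [-0.6, -0.3, -1.0]
grip_width: 0.0492
gripper_force: 22.4
```

>>> {"fn": "jog_arm", "kwargs": {"targets": [[-0.05,0,0.03,0,0,0],[-0.09,0,0.05,0,0,0],[-0.09,0,0.05,0,0,0]]}}

```text
time_s: 24.95
position: [0.5016, 0.343, 0.0918]
tool_rot: [[0.126, 0.966, 0.226], [0.483, -0.259, 0.836], [0.866, 0.003, -0.499]]
ft_force: [0.1, -0.6, -0.2]
grip_width: 0.0493
gripper_force: 22.5
```

>>> {"fn": "jog_arm", "kwargs": {"targets": [[-0.04,0,0.02,0,0,0],[-0.04,0,0.02,0,0,0],[-0.04,0,0.02,0,0,0]]}}

```text
time_s: 25.2
position: [0.5016, 0.343, 0.0917]
tool_rot: [[0.126, 0.966, 0.226], [0.483, -0.259, 0.837], [0.867, 0.004, -0.499]]
ft_force: [-2.2, -1.2, 4.7]
grip_width: 0.0495
gripper_force: 22.8
```

>>> {"fn": "jog_arm", "kwargs": {"targets": [[0,0,0,0,0,0],[0,0,0,0,0,0],[0,0,0,0,0,0],[0,0,0,0,0,0],[0,0,0,0,0,0],[0,0,0,0,0,0],[0,0,0,0,0,0]], "hand": 1}}

```text
time_s: 25.78
position: [0.5016, 0.3429, 0.0913]
tool_rot: [[0.127, 0.966, 0.226], [0.483, -0.259, 0.836], [0.866, 0.003, -0.499]]
ft_force: [-0.1, -0.5, 0.0]
grip_width: 0.0855
gripper_force: 0.0
```

>>> {"fn": "jog_arm", "kwargs": {"targets": [[0,0,-0.5,0,0,0],[0,0,-1.5,0,0,0],[0,0,-3,0,0,0],[0,0,-5,0,0,0],[0,0,-7,0,0,0],[0,0,-9,0,0,0],[0,0,-10,0,0,0],[0,0,-10,0,0,0]]}}

```text
time_s: 26.45
position: [0.4794, 0.2577, 0.1423]
tool_rot: [[0.126, 0.965, 0.229], [0.483, -0.261, 0.836], [0.866, 0.005, -0.499]]
ft_force: [0.7, 0.1, -0.1]
grip_width: 0.0855
gripper_force: 0.0
```

```bash
python3 d.py; python3 - <<'E'
from h import *
np.set_printoptions(precision=4,suppress=True)
r=[];X=[.4965,.323,.072];ims=[]
for n in('scene','top'):
    d=env.get_image(n);ims.append(d['frame']);hsv=cv2.cvtColor(d['frame'],cv2.COLOR_RGB2HSV)
    r0,c0=map(int,proj(d,[.4965,.323,.217]))
    m=cv2.inRange(hsv,(105,120,60),(130,255,255));w=np.zeros_like(m);w[r0-12:r0+13,c0-12:c0+13]=m[r0-12:r0+13,c0-12:c0+13]
    y,x=np.nonzero(w);print(n,(r0,c0),len(y))
    if len(y): r.append(ray(d,(y.mean(),x.mean())))
if len(r)==2: print('stopper',tri(r))
cv2.imwrite('pics/end.png',np.hstack([cv2.resize(ims[0][40:360,90:410],(400,400),interpolation=2),cv2.resize(ims[1][130:330,90:290],(400,400),interpolation=2)])[:,:,::-1])
E
```

```text
26.45 [0.4794 0.2577 0.1423] [-10.3672  28.216  110.836   72.5721  64.7889 -44.1419] 0.08551431679600664 [ 0.7161  0.1336 -0.1143] 0.0
[[ 0.1261  0.9653  0.2286]
 [ 0.4832 -0.261   0.8357]
 [ 0.8664  0.0051 -0.4993]]
to flask (tool cm) [-34.41    18.6134 -50.8386]
scene (92, 336) 41
top (212, 117) 38
stopper [0.4963 0.3251 0.2194]
```

View pics/end.png

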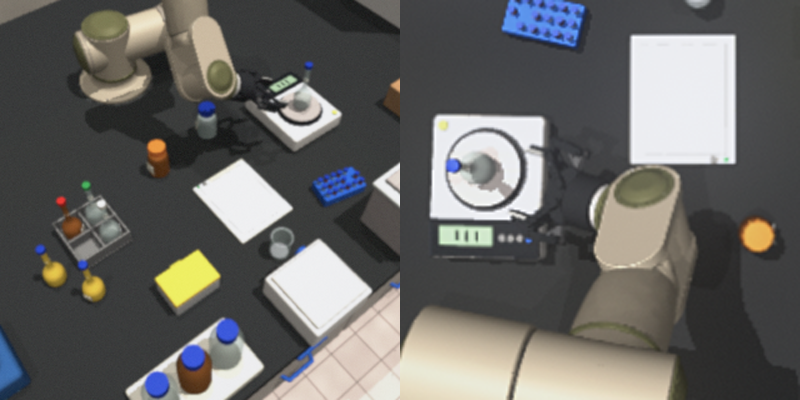

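The flask stands upright at the pan centre (stopper triangulated at 0.496, 0.325), everything else is in place, and the gripper is clear of the flask. Settling for a moment, then handing in.

>>> {"fn": "jog_arm", "kwargs": {"targets": [[1,0,-0.6,0,0,0],[2.5,0,-1.5,0,0,0],[3.5,0,-2,0,0,0],[3.5,0,-2,0,0,0],[3.5,0,-2,0,0,0],[3.5,0,-2,0,0,0]]}}

```text
time_s: 27.05
position: [0.4786, 0.2599, 0.1807]
tool_rot: [[0.127, 0.966, 0.224], [0.483, -0.258, 0.837], [0.866, 0.002, -0.5]]
ft_force: [-0.4, 0.5, -0.8]
grip_width: 0.0855
gripper_force: 0.0
```

```bash
python3 -c "
from rig import env
print(env.observe()['ft_force']);print(env.close_job())"
```

```text
[-0.4213983   0.50873678 -0.75899294]
the job is handed in; nothing more can be done
None
```

The job is handed in at about 27 s: the blue-stoppered flask was stood on the light pad, tipped to about 44.5° and held still for over a second, then left upright in the middle of the balance pan with everything else where it was.

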